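Load the inspection slide and hold it at the camera

ROBOT

A 6-joint arm with a two-finger parallel gripper is mounted at the origin on the work surface. World frame = base frame: x ahead of the robot, y to its left, z up, the work surface at z = 0. Lengths are in mm, angles in rad, forces in N, time in s.
With the tool pointing down it reaches from about 300 to 775 mm from the base axis. Payload 14.6 kg.
Tool frame: the origin (TCP) lies midway between the tips of the shut fingers; the grasp point (between the pads) lies 19 mm behind it (manip.hold_point_z is the distance from the TCP to the grasp point, in mm); z points along the fingers, y is the direction in which the jaws open and shut (so a half turn about z gives the same grasp; the last joint's range is limited). The gripper opens to 94 mm and grips with 3 to 60 N. Pads are 16 mm wide; open, the fingers measure 119 mm over their backs; the gripper's body (75 mm by 177 mm) begins 78 mm behind the grasp point.
Start: joints at [1.223, 0.3, 1.521, -0, 1.321, -0.067], TCP at [152.416, 528.449, 205.446] pointing down, gripper open.
Joint ranges: [-3.03, 3.03], [-0.79, 2.21], [0.23, 2.52], [-1.04, 4.18], [0, 3.07], [-2.55, 2.55]. Speed limits (rad/s): [2.22, 2.22, 2.57, 3.14, 3.14, 3.14].

INTERFACE

Orientations are given as [roll, pitch, yaw] about the fixed x, y, z axes, in that order (R = Rz(yaw) Ry(pitch) Rx(roll)).
In Python, from cell import manip gives the robot as it stands.
- The arm moves only by the shell command python3 -m crank 'ROWS' [OPENING] [FORCE]. ROWS is JSON, a list of rows, each an object with "offset": the shift along the world's x, y, z in m, a list of three; "spin": the turn about the world's z in degrees. In form: [{"offset": [dx, dy, dz], "spin": spin}, ...]. A call has exactly 8 rows; each row is the pose to reach, as a shift and turn from the pose measured when the call began; what a row does not reach only later rows make up. A row lasts 1/12 s, in which the tool goes at most 41.7 mm and 7.16 degrees, less where a joint would pass 70% of its speed; a pose out of reach is approached as far as the arm can. A call with a gripper value outside its range is refused whole. OPENING is the opening, from 0 (shut) to 1 (fully open), set as the call begins (- or left out, the last holds). The fingers move at their own pace and stop on an object; FORCE is the grip in N (left out, the last holds). Time passes only in rows, so rows that repeat a pose let the fingers close, or fill a call up. It gives the time, the measured TCP pose, the force and the opening at its end, in the units of the state.
- manip.read_state(): the state, without advancing time (a new reading comes with each control period).
- manip.camera(name): name is "scene" or "top" or "wrist"; returns a dict with "pixels" (480x640x3 uint8, red, green, blue), "fx", "fy", "cx", "cy" (pixels), "extrinsics" (4x4, takes a point from world to camera coordinates); the wrist camera has in their place "hand_eye" (4x4, takes a point from camera to tool coordinates, whose origin is the TCP and whose axes are the flange's). Camera axes: x right, y down, z forward; pixel columns grow to the right and rows downward; lengths in mm; the calibration is good to about 2 mm. The wrist camera is an equidistant fisheye: a pixel r from the principal point sees the ray r / f radians off the axis. A picture is of the moment at which its call begins: read the wrist's pose just before it. There is no depth.
- manip.sign_off(): hands the job in, once; it reports no verdict.
Trained networks look in a picture, given as the dict that the camera call returned (one of the last four; its "shot" number tells which), for a name from the list of things; names that differ only in an ending like _2 or _b are one class to them, and where a whole thing is asked for, a point or a joint stands for the part that bears it (a point fixed in the world has none). Each returns a list of dicts, best first, with "conf" (0 to 1); they miss things now and then, are a little off and sometimes report something else, mostly with a low value. They report only what shows in the picture. A call takes as long as a camera call. They do not tell look-alikes from the thing itself.
- manip.search_frame(picture, name): "location" ([x, y, z] in mm, in world coordinates, good to about 4 mm: the middle of the surface that is visible of it).
- manip.masks_of(picture, name): "mask" (480x640 bool, what is visible of it).
The state is a dict: "clock": time; "joints": joint angles; "qd": joint speeds; "effort": joint torques, N m; "eef_pos": TCP position; "eef_rot": TCP orientation; "wrist_force": force on the tool from outside, world axes, zero at the start; "moment": the same for the moment, N m; "finger_gap": finger opening in mm.
Only numpy, scipy, OpenCV 4.12 (cv2) and the standard library are available. Lean on these libraries where they do the work, as an engineer would, in place of code of your own. Each camera call takes 0.05 s, during which the arm holds its last target. There are 200 camera calls.

TASK

Load the post of the blue inspection slide: take the two parts from the cream tray and thread the narrow brass bushing first, then the wide steel ring on top of it, each lowered down the post fully home rather than dropped. Then pull the slide out towards the robot by its red handle, against its spring, until the white pointer stands within the green band beside the camera, and finish holding it there: do not let go. Leave the red plastic ring, the white jar and the black bottle where they are.

Things in the scene. Friction and masses are not known exactly. Their poses are not given: they have to be found in the camera images.
- fixture: Fixed aluminium bed of the inspection slide, on the table, 350 x 100 x 12 mm (x, y, z) with rails to 24 mm. Origin on the table under the bed, bed from x = -190 to +160 mm. Its -x axis is the direction in which the slide is pulled out (roughly towards the robot). A grey spring housing, 42 mm high, is at its +x end.
- carriage (a joint): Blue carriage (175 x 62 mm, top face 30 mm above the table) sliding on the bed, in m: 0 = home at rest, grows as it is pulled out along the bed's -x; end stop at 0.095. A spring pulls it home: about 4 N at 0, rising by 0.8 N per 10 mm, so let go it springs back.
- post_seat (a point): Centre of the seat of the steel post: top of a shoulder 30 mm in diameter, 44 mm above the table, 14 mm above the blue carriage, which carries it 110 mm behind the handle. Post 17 mm in diameter, rising 44 mm above the seat, its last 10 mm a cone. z up, x as the bed's. Bushing home: its centre 9 mm above this point; steel ring home on it: centre 27 mm above.
- handle_grip (a point): Point at which to hold the red upright paddle handle that stands on the carriage: 16 mm thick along the bed's x, 36 mm wide along y, 30 to 88 mm above the table. The point lies inside it, on its middle, 18 mm below its top, 70 mm above the table. Axes as the bed's. Fingers on either side along x hold it positively against the spring.
- pointer (a point): Outer tip of the thin white pointer (3 mm wide) on the carriage's -y side, 31 mm above the table; it moves with the carriage and stands level with the post along the bed's x.
- mark (a point): Centre of the green band's edge nearest the carriage. The band is 10 mm wide along the bed's x, on a black strip on the camera's foot; the pointer is to stand within it (pointer and mark at equal x along the bed). Axes parallel to the bed's. It is 40 to 75 mm further out than the pointer at home and fixed during the job.
- camera: White inspection camera with a black lens on a foot beside the bed on its -y side, fixed. Foot 90 mm along x; camera 87 mm high. Origin on the table, 97 mm to the bed's -y from its centre line.
- tray: Fixed stack of cream trays, 200 x 200 mm, top face 24 mm above the table, with four round pads 30 mm in diameter and 12 mm high at x, y = +-50 mm, on three of which the rings lie (underside 36 mm above the table). Origin on the table under its centre.
- narrow_center (a point): Centre, half-way up, of the narrow brass bushing: outer diameter 40 mm, hole 22 mm, height 18 mm, z its axis, about 130 g. Loose, lying flat on a tray pad.
- wide_center (a point): Centre, half-way up, of the wide steel ring: outer diameter 54 mm, hole 22 mm, height 18 mm, z its axis, about 260 g. Loose, lying flat on a tray pad.
- narrow: The brass bushing itself; origin at the centre of its underside, 9 mm below its centre.
- wide: The steel ring itself; origin at the centre of its underside, 9 mm below its centre.
- reject_center (a point): Centre of the red plastic ring (outer diameter 46 mm, hole 22 mm, height 18 mm) on a tray pad: to be left alone.
- jar_center (a point): Centre, 50 mm up, of a white plastic jar, diameter 60 mm, 100 mm high, standing on the table: to be left alone.
- bottle_center (a point): Centre, 65 mm up, of a black bottle with a red cap, diameter 54 mm, 130 mm high, standing on the table: to be left alone.
Things that resemble listed ones, but are neither listed nor needed, are in the scene too. What is shaped like the camera but pink is not meant.

How it is judged (in metres and radians):
On the way, in this order (a step that is already met when the one before it is completed fails the run):
1. the brass bushing is home on the post's seat and released (z of narrow_center in the frame of post_seat between 0.006 and 0.012 m and horizontal distance between narrow_center and post_seat below 0.005 m and angle between narrow_center's own z axis and vertical below 0.12 rad and contact force between the fingers and narrow below 0.1 N), for 0.2 s.
2. the steel ring is home on top of the bushing and released (z of narrow_center in the frame of post_seat between 0.006 and 0.012 m and horizontal distance between each of narrow_center, wide_center and post_seat below 0.005 m and angle between each of narrow_center, wide_center's own z axis and vertical below 0.12 rad and z of wide_center in the frame of post_seat between 0.024 and 0.03 m and contact force between the fingers and wide below 0.1 N), for 0.2 s.
3. the fingers hold the slide by its handle with the pointer in the green band, rings still home (z of narrow_center in the frame of post_seat between 0.006 and 0.012 m and horizontal distance between each of narrow_center, wide_center and post_seat below 0.005 m and angle between each of narrow_center, wide_center's own z axis and vertical below 0.12 rad and z of wide_center in the frame of post_seat between 0.024 and 0.03 m and x of pointer in the frame of mark between -0.0055 and 0.0055 m and contact force between the fingers and carriage_c4 above 2 N), for 0.3 s.
At the end, for the whole second after the job is handed in: Fingers hold the red handle (over 2 N), slide still (under 20 mm/s), pointer within 5.5 mm of the band's middle along the bed; both rings home and untouched: centres 9 and 27 mm above the seat (+-3 mm), within 5 mm of its axis, tilt under 0.12 rad (all of step 3 and value of joint carriage above 0.03 m and velocity of joint carriage between -0.02 and 0.02 m/s and contact force between the fingers and narrow below 0.1 N and contact force between the fingers and wide below 0.1 N); the arm keeps its last pose, push and grip.
It fails at once if a ring is let drop down the post (free, faster than 0.6 m/s) ((horizontal distance between narrow_center and post_seat below 0.006 m and z of narrow_center in the frame of post_seat above 0.011 m and linear speed of narrow above 0.6 m/s and contact force between the fingers and narrow below 0.1 N) or (horizontal distance between wide_center and post_seat below 0.006 m and z of wide_center in the frame of post_seat above 0.029 m and linear speed of wide above 0.6 m/s and contact force between the fingers and wide below 0.1 N)).
It fails at once if the red ring, the jar or the bottle is moved by more than 30 mm or tipped (distance of any of reject_center, jar_center, bottle_center from where it was at the start of the episode above 0.03 m or angle between any of reject_center, jar_center, bottle_center's own z axis and vertical above 0.5 rad).
It also fails if it takes over 64 s, if anything falls off the work surface, if the arm or the gripper's body presses on something with over 40 N, if the wrist force passes 120 N, or if a joint passes its speed limit or range.

## Working session

There is one attempt and no reset: what is moved stays moved. The work goes in short steps, Python scripts to look and compute and a shell command to move; the robot and the scene stay as the last step left them, time stands still between calls to the robot, and variables do not carry over. Pictures are saved under pics/ and viewed, about 8 in all and at most 12, crops included, and the job is handed in when it is done.

```bash
ls; mkdir -p pics
cat > h.py <<'E'
from cell import manip
import numpy as np, cv2
from scipy.spatial.transform import Rotation as R
def save(p,n): cv2.imwrite('pics/'+n+'.png',p['pixels'][:,:,::-1])
def ray(p,u,v,tool=None):
    x=(u-p['cx'])/p['fx'];y=(v-p['cy'])/p['fy']
    if 'extrinsics' in p:
        T=np.linalg.inv(np.array(p['extrinsics']));d=np.array([x,y,1.])
    else:
        r=np.hypot(x,y);d=np.array([np.sin(r)*x/max(r,1e-9),np.sin(r)*y/max(r,1e-9),np.cos(r)])
        T=tool@np.array(p['hand_eye'])
    return T[:3,3],T[:3,:3]@d
def plane(p,u,v,z,tool=None):
    o,d=ray(p,u,v,tool);return o+d*(z-o[2])/d[2]
def tool():
    s=manip.read_state();T=np.eye(4);T[:3,:3]=R.from_euler('xyz',s['eef_rot']).as_matrix();T[:3,3]=s['eef_pos'];return T
def proj(p,X,tool=None):
    X=np.append(X,1.)
    if 'extrinsics' in p:
        c=np.array(p['extrinsics'])@X;return p['cx']+p['fx']*c[0]/c[2],p['cy']+p['fy']*c[1]/c[2]
    c=np.linalg.inv(tool@np.array(p['hand_eye']))@X;r=np.hypot(c[0],c[1]);t=np.arctan2(r,c[2])
    return p['cx']+p['fx']*t*c[0]/r,p['cy']+p['fy']*t*c[1]/r
E
python3 - <<'E'
from h import *
print({k:np.round(v,3).tolist() if not isinstance(v,str) else v for k,v in manip.read_state().items()})
for c in ['top','scene']:
    p=manip.camera(c);save(p,c+'0')
    for n in ['fixture','post_seat','handle_grip','pointer','mark','camera','tray','narrow_center','wide_center','reject_center','jar_center','bottle_center']:
        try: print(c,n,[(np.round(d['location']).tolist(),round(d['conf'],2),np.round(proj(p,d['location'])).tolist()) for d in manip.search_frame(p,n)[:3]])
        except Exception as e: print(n,e)
E
```

```text
pics
{'clock': 0.0, 'joints': [1.223, 0.3, 1.522, -0.0, 1.321, -0.067], 'qd': [0.0, 0.001, 0.0, 0.0, -0.0, -0.001], 'effort': [0.0, -53.18, -35.274, 0.071, 0.024, -0.0], 'eef_pos': [152.318, 528.192, 204.877], 'eef_rot': [-3.14, -0.0, 2.861], 'wrist_force': [-0.071, 0.419, -0.302], 'moment': [-0.006, -0.003, -0.021], 'finger_gap': 93.788}
top fixture [([586.0, -140.0, 22.0], 0.57, [367.0, 224.0]), ([507.0, 414.0, 91.0], 0.53, [172.0, 250.0])]
top post_seat [([618.0, -145.0, 30.0], 0.58, [369.0, 213.0])]
top handle_grip [([615.0, -143.0, 29.0], 0.6, [368.0, 214.0])]
top pointer [([615.0, -146.0, 32.0], 0.95, [369.0, 213.0])]
top mark [([335.0, -279.0, 30.0], 0.7, [420.0, 308.0]), ([592.0, -258.0, 28.0], 0.68, [407.0, 220.0])]
top camera [([331.0, -277.0, 26.0], 0.74, [419.0, 310.0]), ([594.0, -253.0, 28.0], 0.72, [406.0, 220.0])]
top tray [([570.0, 238.0, 22.0], 0.81, [239.0, 232.0])]
top narrow_center []
top wide_center [([604.0, 169.0, 54.0], 0.5, [261.0, 217.0]), ([594.0, -252.0, 28.0], 0.33, [405.0, 220.0])]
top reject_center [([532.0, 299.0, 52.0], 0.68, [216.0, 243.0]), ([619.0,
[... 555 characters left out ...]
[158.0, 316.0]), ([617.0, -271.0, 30.0], 0.56, [269.0, 373.0])]
scene camera [([356.0, -290.0, 36.0], 0.93, [159.0, 313.0]), ([622.0, -270.0, 29.0], 0.76, [271.0, 374.0]), ([467.0, -430.0, 78.0], 0.34, [140.0, 387.0])]
scene tray [([587.0, 214.0, 22.0], 0.89, [377.0, 217.0])]
scene narrow_center [([507.0, 196.0, 50.0], 0.68, [346.0, 200.0])]
scene wide_center [([615.0, 166.0, 55.0], 0.55, [380.0, 223.0]), ([521.0, 406.0, 70.0], 0.5, [390.0, 152.0]), ([621.0, -156.0, 25.0], 0.28, [305.0, 330.0])]
scene reject_center [([543.0, 290.0, 49.0], 0.6, [377.0, 185.0]), ([620.0, -156.0, 28.0], 0.53, [305.0, 329.0])]
scene jar_center []
scene bottle_center [([525.0, 406.0, 70.0], 0.92, [392.0, 153.0])]
```

Run:
```python
import cv2
a=cv2.imread('pics/top0.png');b=cv2.imread('pics/scene0.png')
cv2.imwrite('pics/a1.png',cv2.resize(a[170:350,150:490],(800,424),interpolation=cv2.INTER_CUBIC))
```

```text
(no output)
```

View pics/a1.png

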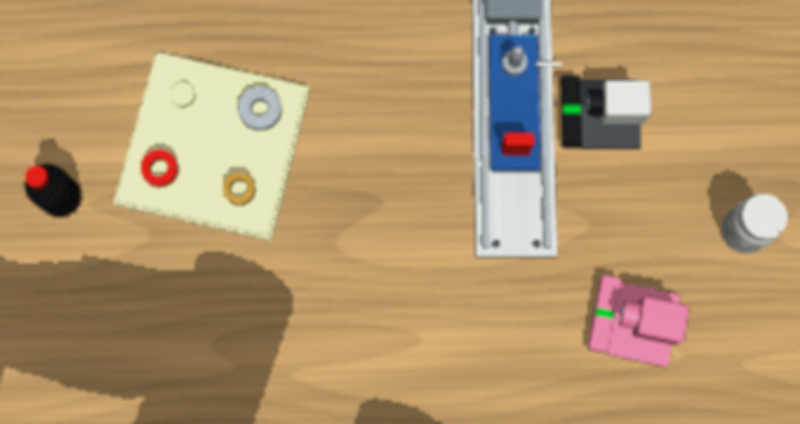

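View pics/scene0.png

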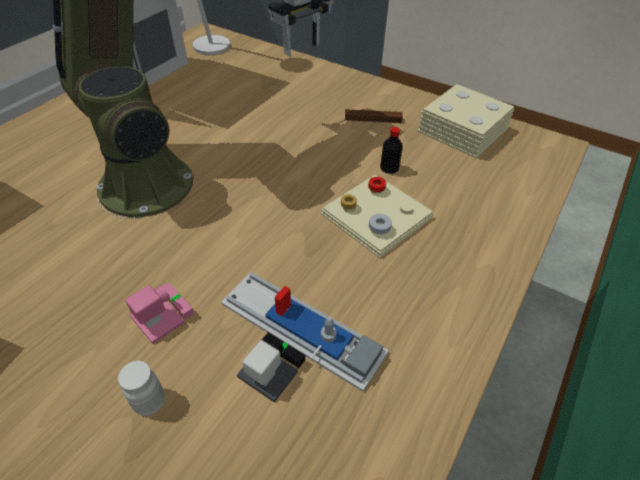

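The top crop shows the brass ring at (238,187), steel ring at (260,107) and red ring at (160,168). The post top is at (514,52), the red handle at (518,143), the pointer at (550,64) and the green band at (572,109). The pink camera is a decoy.

Run:
```python
from h import *
p=manip.camera('top')
hsv=cv2.cvtColor(p['pixels'],cv2.COLOR_RGB2HSV)
sx,sy=340/800,180/424
for n,u,v,z in [('narrow',238,187,54),('wide',260,107,54),('reject',160,168,54),('post top',514,50,88),('handle top',518,135,88),('ptr tip',561,64,31),('mark',563,109,24),('bed near L',476,256,12),('bed near R',556,256,12),('bed far L rail',478,5,24),('rail nearL',482,248,24),('camtop',628,100,87),('jar',764,217,100)]:
    print(n,np.round(plane(p,150+u*sx,170+v*sy,z),1))
q=manip.camera('scene')
for n,u,v,z in [('narrow',349,200,54),('wide',380,221,54),('post top',328,320,88),('handle top',285,291,88),('mark',285,346,24)]:
    print('scene',n,np.round(plane(q,u,v,z),1))
w=manip.camera('wrist');print(w['fx'],w['cx'],w['cy'],np.round(w['hand_eye'],3).tolist())
```

```text
narrow [510.7 197.6  54. ]
wide [610.5 170.6  54. ]
reject [536.5 292.7  54. ]
post top [ 665.6 -141.6   88. ]
handle top [ 559.3 -142.    88. ]
ptr tip [ 663.6 -205.4   31. ]
mark [ 607.1 -206.    24. ]
bed near L [425.8 -91.1  12. ]
bed near R [ 423.5 -189.6   12. ]
bed far L rail [ 746.3 -104.6   24. ]
rail nearL [433.7 -98.1  24. ]
camtop [ 599.8 -276.5   87. ]
jar [ 450.6 -425.2  100. ]
scene narrow [515.2 196.5  54. ]
scene wide [612.8 173.4  54. ]
scene post top [ 666.5 -147.    88. ]
scene handle top [ 560.3 -136.1   88. ]
scene mark [ 607.4 -206.5   24. ]
371.64829954431775 320.59114978174387 235.80416570840973 [[0.0, -0.963, -0.269, 78.728], [1.0, 0.0, 0.001, -0.991], [-0.001, -0.269, 0.963, -179.279], [0.0, 0.0, 0.0, 1.0]]
```

```bash
F='{"offset":[0.36,-0.331,-0.055],"spin":0}'; python3 -m crank '[{"offset":[0.04,-0.037,-0.006],"spin":0},{"offset":[0.07,-0.064,-0.011],"spin":0},{"offset":[0.1,-0.092,-0.015],"spin":0},{"offset":[0.13,-0.12,-0.02],"spin":0},{"offset":[0.16,-0.147,-0.025],"spin":0},{"offset":[0.19,-0.175,-0.03],"spin":0},{"offset":[0.22,-0.202,-0.035],"spin":0},{"offset":[0.25,-0.23,-0.04],"spin":0}]' 1 20
python3 -m crank '[{"offset":[0.03,-0.028,-0.004],"spin":0},{"offset":[0.06,-0.056,-0.008],"spin":0},{"offset":[0.085,-0.08,-0.012],"spin":0},{"offset":[0.11,-0.101,-0.015],"spin":0},{"offset":[0.11,-0.101,-0.015],"spin":0},{"offset":[0.11,-0.101,-0.015],"spin":0},{"offset":[0.11,-0.101,-0.015],"spin":0},{"offset":[0.11,-0.101,-0.015],"spin":0}]'
python3 - <<'E'
from h import *
T=tool();p=manip.camera('wrist');save(p,'w1')
for n in ['narrow_center','wide_center','reject_center','tray']:
    for d in manip.search_frame(p,n)[:2]: print(n,np.round(d['location'],1),round(d['conf'],2),np.round(proj(p,d['location'],T)))
    for d in manip.masks_of(p,n)[:2]:
        v,u=np.nonzero(d['mask']);print('mask',len(u),u.min(),u.max(),v.min(),v.max(),round(d['conf'],2),np.round(plane(p,(u.min()+u.max())/2,(v.min()+v.max())/2,50,T),1))
E
```

```text
clock: 2.12
eef_pos: [397.3, 302.7, 166.5]
eef_rot: [3.141, 0.0, 2.861]
wrist_force: [0.7, 0.1, 0.4]
finger_gap: 93.7
clock: 2.78
eef_pos: [506.7, 202.6, 151.7]
eef_rot: [3.141, 0.0, 2.862]
wrist_force: [-0.1, 0.2, 0.2]
finger_gap: 94.0
narrow_center [511.6 203.   50.3] 0.77 [324. 242.]
mask 2085 412 467 214 268 0.25 [537.4 294.   50. ]
wide_center [606.2 176.1  54.1] 0.69 [324. 350.]
mask 2225 291 351 322 368 0.97 [602.7 174.6  50. ]
reject_center [538.9 297.3  52.8] 0.76 [445. 243.]
mask 2300 411 469 212 269 0.77 [537.1 294.5  50. ]
tray [606.5 174.3  54.7] 0.44 [322. 351.]
mask 30324 261 485 174 367 0.59 [546.3 234.8  50. ]
```

View pics/w1.png

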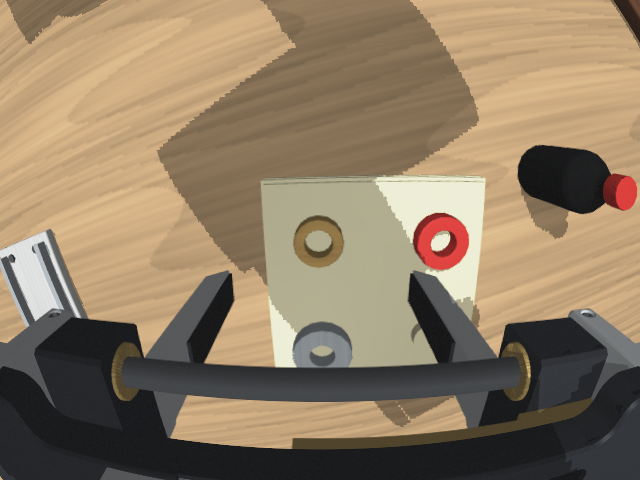

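The wrist view shows the brass bushing at (318,241), midway between the fingers (about x=320), with the steel ring at (322,345) and the red ring at (441,241).

Run:
```python
from h import *
T=tool();p=manip.camera('wrist')
img=p['pixels'].astype(int);hsv=cv2.cvtColor(p['pixels'],cv2.COLOR_RGB2HSV)
m=((hsv[...,0]>10)&(hsv[...,0]<28)&(hsv[...,1]>120)).astype(np.uint8); m[:,:280]=0;m[:,360:]=0;m[:205]=0;m[285:]=0
v,u=np.nonzero(m);print(u.min(),u.max(),v.min(),v.max(),len(u))
for z in (45,54): print(z,plane(p,(u.min()+u.max())/2,(v.min()+v.max())/2,z,T), plane(p,318,241,z,T))
print(T[:3,3], proj(p,T[:3,3],T))
```

```text
295 343 216 265 1372
45 [511.56990243 198.50580641  45.        ] [511.74928007 197.61925385  45.        ]
54 [509.03890111 199.26640188  54.        ] [509.2126304  198.40776565  54.        ]
[507.21177466 201.87959762 151.57045711] (np.float64(322.25366307000064), np.float64(288.2912420293098))
```

```bash
python3 -m crank '[{"offset":[0.003,-0.0035,-0.02],"spin":0},{"offset":[0.003,-0.0035,-0.045],"spin":0},{"offset":[0.003,-0.0035,-0.07],"spin":0},{"offset":[0.003,-0.0035,-0.09],"spin":0},{"offset":[0.003,-0.0035,-0.105],"spin":0},{"offset":[0.003,-0.0035,-0.115],"spin":0},{"offset":[0.003,-0.0035,-0.1205],"spin":0},{"offset":[0.003,-0.0035,-0.1205],"spin":0}]'
python3 -m crank '[{"offset":[0,0,0],"spin":0},{"offset":[0,0,0],"spin":0},{"offset":[0,0,0],"spin":0},{"offset":[0,0,0],"spin":0},{"offset":[0,0,0],"spin":0},{"offset":[0,0,0],"spin":0},{"offset":[0,0,0],"spin":0},{"offset":[0,0,0],"spin":0}]' 0.2 25
```

```text
clock: 3.95
eef_pos: [510.0, 198.2, 30.4]
eef_rot: [-3.141, -0.001, 2.861]
wrist_force: [-0.7, 0.2, 0.4]
finger_gap: 94.0
clock: 4.62
eef_pos: [510.0, 198.2, 30.4]
eef_rot: [-3.141, -0.001, 2.861]
wrist_force: [-0.1, 0.4, 0.2]
finger_gap: 44.2
```

```bash
python3 -m crank '[{"offset":[0,0,0],"spin":0},{"offset":[0,0,0],"spin":0},{"offset":[0,0,0],"spin":0},{"offset":[0,0,0.01],"spin":0},{"offset":[0,0,0.03],"spin":0},{"offset":[0,0,0.06],"spin":0},{"offset":[0,0,0.09],"spin":0},{"offset":[0,0,0.13],"spin":0}]' 0.2 25
python3 - <<'E'
from h import *
s=manip.read_state();print(s['wrist_force'],s['finger_gap'],s['eef_pos'])
T=tool();p=manip.camera('wrist');save(p,'w2')
hsv=cv2.cvtColor(p['pixels'],cv2.COLOR_RGB2HSV)
m=((hsv[...,0]>10)&(hsv[...,0]<28)&(hsv[...,1]>120)).astype(np.uint8)
n,l,st,c=cv2.connectedComponentsWithStats(m)
print([(st[i].tolist()) for i in range(1,n) if st[i][4]>300])
g=T[:3,3]+T[:3,2]*-19
print('grasp pt',proj(p,g,T))
E
```

```text
clock: 5.28
eef_pos: [508.9, 197.9, 160.9]
eef_rot: [-3.14, -0.003, 2.861]
wrist_force: [0.3, -0.4, -2.1]
finger_gap: 39.8
[ 0.27920447 -0.44052305 -2.10781555] 39.78745144381011 [508.92415225 197.87294637 160.90066334]
[[280, 261, 83, 84, 4020]]
grasp pt (np.float64(322.4416247628285), np.float64(304.19832679913384))
```

View pics/w2.png

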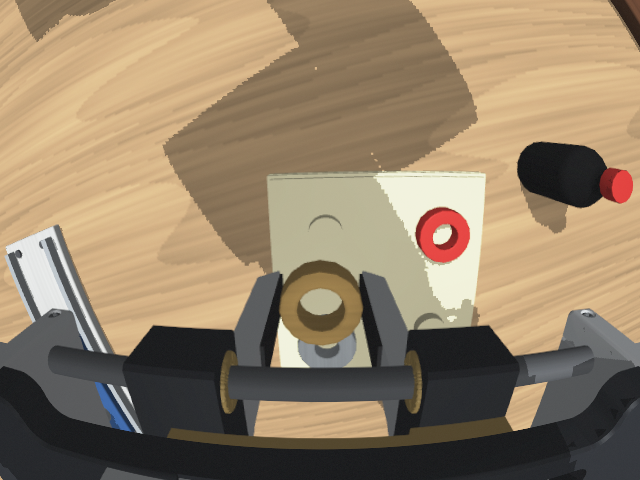

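The bushing is held: gap 39.8 mm, weight 2.1 N. It shows at (321,303) between the fingers, and its pad is empty.

```bash
python3 -m crank '[{"offset":[0.015,-0.03,0],"spin":0},{"offset":[0.032,-0.066,0],"spin":0},{"offset":[0.05,-0.103,0],"spin":0},{"offset":[0.068,-0.14,0],"spin":0},{"offset":[0.086,-0.177,0],"spin":0},{"offset":[0.104,-0.214,0],"spin":0},{"offset":[0.12,-0.245,0],"spin":0},{"offset":[0.131,-0.268,0],"spin":0}]'
python3 -m crank '[{"offset":[0,0,0],"spin":0},{"offset":[0,0,0],"spin":0},{"offset":[0,0,0],"spin":0},{"offset":[0,0,0],"spin":0},{"offset":[0,0,0],"spin":0},{"offset":[0,0,0],"spin":0},{"offset":[0,0,0],"spin":0},{"offset":[0,0,0],"spin":0}]'
python3 - <<'E'
from h import *
T=tool();p=manip.camera('wrist');save(p,'w3')
print(T[:3,3])
print('predicted post top',proj(p,[666,-144,88],T),'seat',proj(p,[666,-144,44],T))
for n in ['post_seat','handle_grip','pointer','mark']:
    for d in manip.search_frame(p,n)[:2]: print(n,np.round(d['location'],1),round(d['conf'],2),np.round(proj(p,d['location'],T)))
E
```

```text
clock: 6.0
eef_pos: [643.7, -72.1, 170.5]
eef_rot: [3.137, 0.007, 2.859]
wrist_force: [0.1, 0.8, -0.9]
finger_gap: 39.8
clock: 6.67
eef_pos: [643.6, -71.7, 170.6]
eef_rot: [3.137, 0.007, 2.86]
wrist_force: [-0.4, -0.6, -0.6]
finger_gap: 39.8
[643.60916246 -71.73093768 170.6144611 ]
predicted post top (np.float64(240.50674823385344), np.float64(292.94638899709605)) seat (np.float64(250.0295644303631), np.float64(272.34684992540895))
post_seat [ 600.6 -137.5   30.6] 0.74 [236. 198.]
handle_grip [ 604.2 -137.3   33.9] 0.57 [236. 203.]
pointer [ 609.1 -138.9   33.1] 0.88 [237. 208.]
mark [ 358.5 -280.7   24.8] 0.9 [53. 25.]
mark [ 601.2 -247.7   26.7] 0.63 [136. 232.]
```

View pics/w3.png

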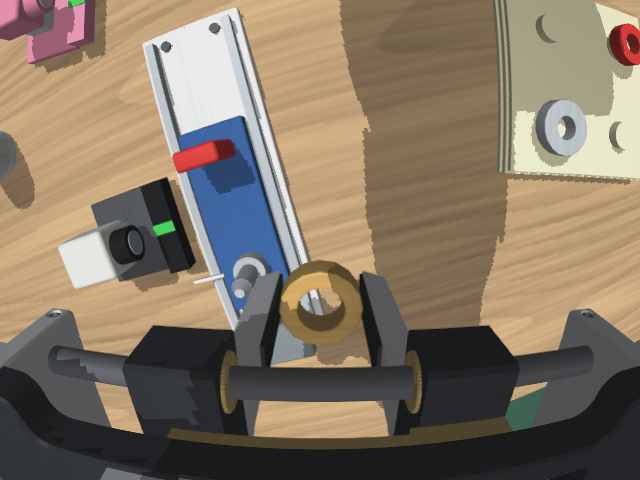

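The post top is at about (241,291), where I predicted (240,293). The seat is at (250,270), the handle at (205,155), the pointer at (208,279) and the green band at (165,228). I'll zoom in once to refine these.

Run:
```python
import cv2
a=cv2.imread('pics/w3.png')
cv2.imwrite('pics/w3c.png',cv2.resize(a[210:310,150:283],(798,600),interpolation=cv2.INTER_CUBIC))
```

```text
(no output)
```

View pics/w3c.png

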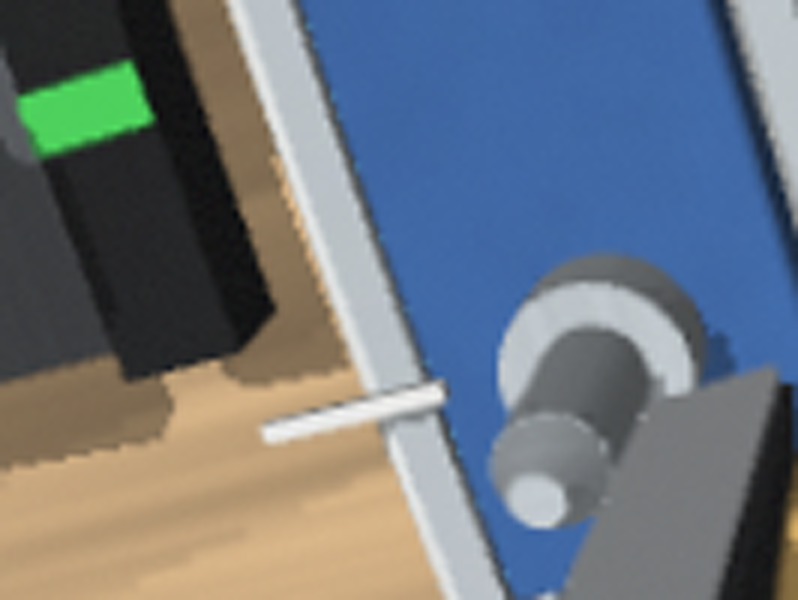

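Zoomed, the post's flat top is at (239.7,293.3), the seat centre at (249.5,270.8), the pointer tip at (194.2,282.3) and the band's near edge at (174.2,225).

Run:
```python
from h import *
T=tool();p=manip.camera('wrist')
print(T[:3,3])
for n,u,v,z in [('top',239.7,293.3,88),('seat',249.5,270.8,44),('ptr',194.2,282.3,31),('mark',174.2,225,24),('mark',174.2,225,30)]: print(n,np.round(plane(p,u,v,z,T),1))
# held ring: fit tool-x offset from bbox of outline
hsv=cv2.cvtColor(p['pixels'],cv2.COLOR_RGB2HSV)
th=np.linspace(0,2*np.pi,90)
for dx in (-3,0,3):
  for dy in (0,):
    P=np.array([proj(p,(T@[dx+20*np.cos(t),dy+20*np.sin(t),zz,1])[:3],T) for t in th for zz in (-23.6,-5.6)])
    print(dx,P.min(0).round(1),P.max(0).round(1))
    H=np.array([proj(p,(T@[dx+11*np.cos(t),dy+11*np.sin(t),-23.6,1])[:3],T) for t in th]); print('  hole',H.min(0).round(1),H.max(0).round(1))
a=p['pixels'][:,:,::-1].copy()
cv2.imwrite('pics/w3h.png',cv2.resize(a[250:355,270:375],(600,600),interpolation=cv2.INTER_CUBIC))
```

```text
[643.6654058  -72.09269171 170.49886453]
top [ 666.1 -145.1   88. ]
seat [ 664.4 -144.3   44. ]
ptr [ 665.3 -205.7   31. ]
mark [ 607.4 -206.5   24. ]
mark [ 606.6 -203.7   30. ]
-3 [280.  261.4] [364.9 349.6]
  hole [299.1 293. ] [345.9 334.1]
0 [279.7 255.7] [365.2 344.5]
  hole [298.9 287. ] [346.  328.8]
3 [279.5 249.9] [365.5 339.4]
  hole [298.8 280.9] [346.2 323.4]
```

View pics/w3h.png

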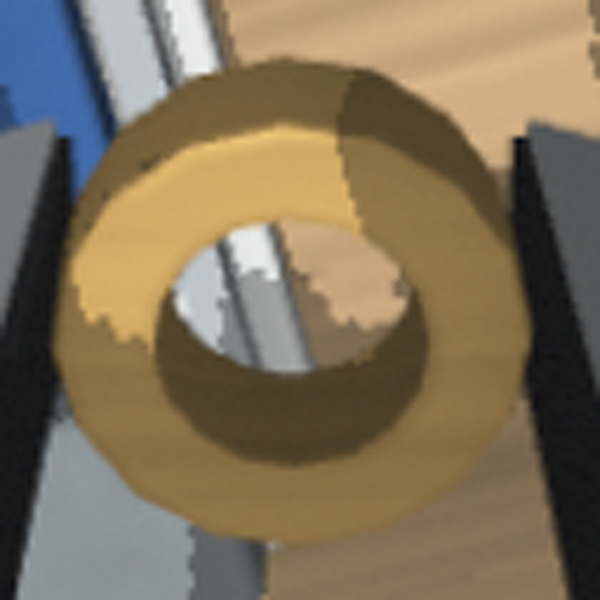

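```bash
python3 -m crank '[{"offset":[0.007,-0.025,-0.005],"spin":0},{"offset":[0.014,-0.05,-0.01],"spin":0},{"offset":[0.0212,-0.0717,-0.02],"spin":0},{"offset":[0.0212,-0.0717,-0.035],"spin":0},{"offset":[0.0212,-0.0717,-0.05],"spin":0},{"offset":[0.0212,-0.0717,-0.06],"spin":0},{"offset":[0.0212,-0.0717,-0.065],"spin":0},{"offset":[0.0212,-0.0717,-0.065],"spin":0}]'
python3 - <<'E'
from h import *
T=tool();p=manip.camera('wrist')
print(T[:3,3])
a=p['pixels'][:,:,::-1].copy()
cv2.imwrite('pics/w4.png',cv2.resize(a[240:370,260:390],(600,600),interpolation=cv2.INTER_CUBIC))
print(proj(p,[665.5,-144.7,88],T))
E
```

```text
clock: 7.63
eef_pos: [664.5, -143.5, 104.5]
eef_rot: [3.137, 0.006, 2.86]
wrist_force: [0.1, -0.4, -1.8]
finger_gap: 39.5
[ 664.49597699 -143.53410276  104.46501267]
(np.float64(320.4972685138261), np.float64(278.56830329915124))
```

View pics/w4.png

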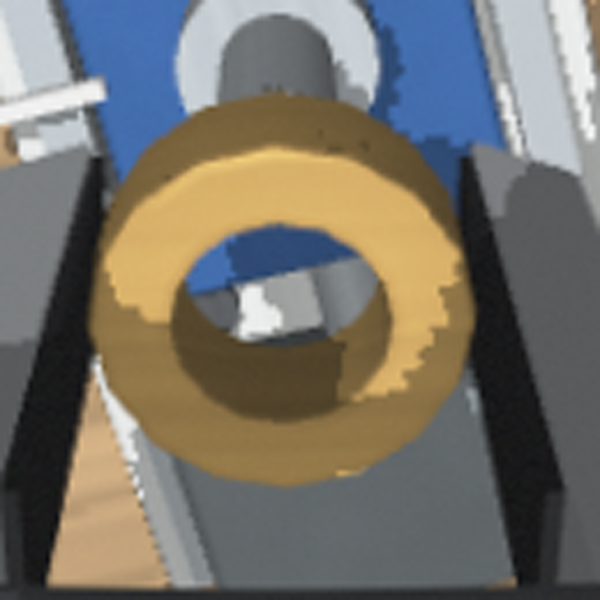

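The bushing (hole centre u≈283 in the crop) sits over the post (axis u≈275), so it needs about a 1 mm correction towards -y. Then I'll descend halfway and check the forces.

```bash
python3 -m crank '[{"offset":[0,-0.0009,-0.005],"spin":0},{"offset":[0,-0.0009,-0.011],"spin":0},{"offset":[0,-0.0009,-0.017],"spin":0},{"offset":[0,-0.0009,-0.023],"spin":0},{"offset":[0,-0.0009,-0.029],"spin":0},{"offset":[0,-0.0009,-0.035],"spin":0},{"offset":[0,-0.0009,-0.04],"spin":0},{"offset":[0,-0.0009,-0.04],"spin":0}]'
python3 - <<'E'
from h import *
T=tool();p=manip.camera('wrist')
print(T[:3,3],manip.read_state()['moment'])
a=p['pixels'][:,:,::-1].copy()
cv2.imwrite('pics/w5.png',cv2.resize(a[240:370,260:390],(500,500),interpolation=cv2.INTER_CUBIC))
E
```

```text
clock: 8.35
eef_pos: [664.4, -144.3, 64.1]
eef_rot: [3.137, 0.005, 2.86]
wrist_force: [-0.8, 0.4, -1.5]
finger_gap: 39.6
[ 664.37641053 -144.34974511   64.09034771] [-0.02265364 -0.00071175 -0.01249135]
```

View pics/w5.png

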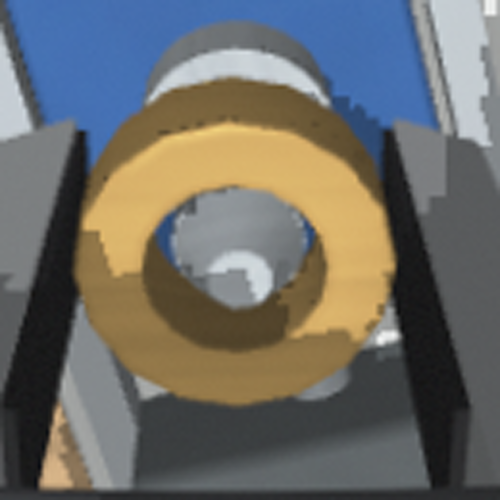

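The post is inside the bushing's hole, centred at about (240,250), with no contact force. I'll lower it fully home.

```bash
python3 -m crank '[{"offset":[0,0,-0.004],"spin":0},{"offset":[0,0,-0.009],"spin":0},{"offset":[0,0,-0.014],"spin":0},{"offset":[0,0,-0.018],"spin":0},{"offset":[0,0,-0.021],"spin":0},{"offset":[0,0,-0.024],"spin":0},{"offset":[0,0,-0.0255],"spin":0},{"offset":[0,0,-0.026],"spin":0}]'
```

```text
clock: 9.07
eef_pos: [664.6, -144.4, 38.6]
eef_rot: [3.137, 0.006, 2.86]
wrist_force: [-0.7, -0.6, -1.0]
finger_gap: 39.8
```

```bash
python3 -m crank '[{"offset":[0,0,-0.0005],"spin":0},{"offset":[0,0,-0.001],"spin":0},{"offset":[0,0,-0.0015],"spin":0},{"offset":[0,0,-0.0015],"spin":0},{"offset":[0,0,-0.0015],"spin":0},{"offset":[0,0,-0.0015],"spin":0},{"offset":[0,0,-0.0015],"spin":0},{"offset":[0,0,-0.0015],"spin":0}]'
```

```text
clock: 9.73
eef_pos: [664.9, -144.5, 38.4]
eef_rot: [3.137, 0.007, 2.86]
wrist_force: [-3.1, 1.2, 7.2]
finger_gap: 39.5
```

```bash
python3 -m crank '[{"offset":[0,0,0],"spin":0},{"offset":[0,0,0],"spin":0},{"offset":[0,0,0],"spin":0},{"offset":[0,0,0],"spin":0},{"offset":[0,0,0],"spin":0},{"offset":[0,0,0],"spin":0},{"offset":[0,0,0],"spin":0},{"offset":[0,0,0],"spin":0}]' 0.65 25
python3 -m crank '[{"offset":[0,0,0.01],"spin":0},{"offset":[0,0,0.025],"spin":0},{"offset":[0,0,0.045],"spin":0},{"offset":[0,0,0.07],"spin":0},{"offset":[0,0,0.095],"spin":0},{"offset":[0,0,0.115],"spin":0},{"offset":[0,0,0.13],"spin":0},{"offset":[0,0,0.13],"spin":0}]'
python3 - <<'E'
from h import *
T=tool();p=manip.camera('wrist')
print(T[:3,3])
a=p['pixels'][:,:,::-1].copy();save(p,'w6')
cv2.imwrite('pics/w6c.png',cv2.resize(a[200:330,250:390],(560,520),interpolation=cv2.INTER_CUBIC))
for n,X in [('post top',[665.5,-144.7,88]),('bush home top',[665.5,-144.7,62])]: print(n,proj(p,X,T))
E
```

```text
clock: 10.4
eef_pos: [664.9, -144.5, 38.3]
eef_rot: [3.137, 0.007, 2.86]
wrist_force: [0.1, 0.0, 0.5]
finger_gap: 61.1
clock: 11.07
eef_pos: [666.1, -144.8, 173.0]
eef_rot: [3.137, 0.013, 2.86]
wrist_force: [0.6, -0.0, 1.8]
finger_gap: 61.0
[ 666.07499767 -144.78824327  172.96135815]
post top (np.float64(321.06367733209146), np.float64(239.93857341583566))
bush home top (np.float64(320.8544879939664), np.float64(230.52369463822845))
```

View pics/w6c.png

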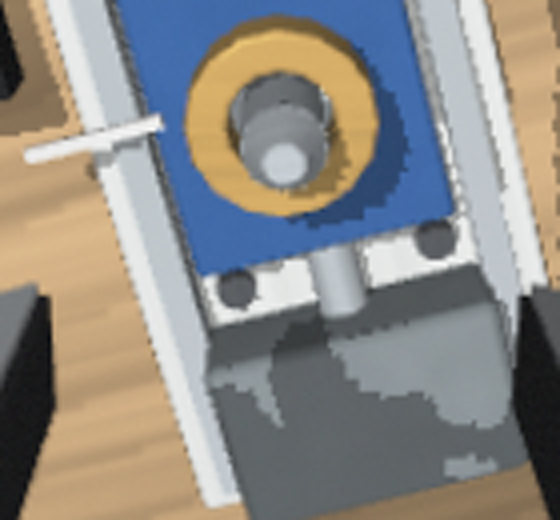

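The brass bushing is seated on the shoulder, its centre at about (282,118) in the crop around the post. Next is the steel ring.

```bash
python3 -m crank '[{"offset":[-0.006,0.03,0],"spin":0},{"offset":[-0.013,0.068,0],"spin":0},{"offset":[-0.021,0.108,0],"spin":0},{"offset":[-0.029,0.148,-0.003],"spin":0},{"offset":[-0.037,0.188,-0.006],"spin":0},{"offset":[-0.045,0.228,-0.01],"spin":0},{"offset":[-0.053,0.268,-0.012],"spin":0},{"offset":[-0.059,0.305,-0.015],"spin":0}]' 1 25
python3 -m crank '[{"offset":[0,0.005,0],"spin":0},{"offset":[0,0.008,0],"spin":0},{"offset":[0,0.008,0],"spin":0},{"offset":[0,0.008,0],"spin":0},{"offset":[0,0.008,0],"spin":0},{"offset":[0,0.008,0],"spin":0},{"offset":[0,0.008,0],"spin":0},{"offset":[0,0.008,0],"spin":0}]'
python3 - <<'E'
from h import *
T=tool();p=manip.camera('wrist');save(p,'w7')
print(T[:3,3])
hsv=cv2.cvtColor(p['pixels'],cv2.COLOR_RGB2HSV)
for d in manip.search_frame(p,'wide_center')[:2]: print(np.round(d['location'],1),round(d['conf'],2),np.round(proj(p,d['location'],T)))
for d in manip.masks_of(p,'wide_center')[:2]:
    v,u=np.nonzero(d['mask']);print(len(u),u.min(),u.max(),v.min(),v.max(),round(d['conf'],2),hsv[v,u].mean(0))
    print(np.round(plane(p,(u.min()+u.max())/2,(v.min()+v.max())/2,49,T),1))
th=np.linspace(0,2*np.pi,90)
for c in [(610,172)]:
    P=np.array([proj(p,[c[0]+27*np.cos(t),c[1]+27*np.sin(t),z],T) for t in th for z in (36,54)]);print('pred',P.min(0),P.max(0))
E
```

```text
clock: 11.78
eef_pos: [605.1, 162.4, 154.1]
eef_rot: [3.138, 0.009, 2.86]
wrist_force: [0.8, -0.2, 0.1]
finger_gap: 94.0
clock: 12.45
eef_pos: [605.2, 169.8, 154.2]
eef_rot: [3.138, 0.009, 2.859]
wrist_force: [0.2, 0.4, 0.0]
finger_gap: 93.9
[605.21843535 169.79848242 154.16517879]
[615.3 173.   51.9] 0.69 [329. 245.]
3298 293 360 205 273 0.8 [ 95.76955731  15.7780473  125.6443299 ]
[610.6 172.7  49. ]
2297 421 479 83 141 0.28 [  1.65563779 175.43665651 188.68785372]
[538.2 294.2  49. ]
pred [291.12487849 202.11540082] [359.82491785 272.38392505]
```

```bash
python3 -m crank '[{"offset":[0.0058,0.0028,-0.02],"spin":0},{"offset":[0.0058,0.0028,-0.045],"spin":0},{"offset":[0.0058,0.0028,-0.07],"spin":0},{"offset":[0.0058,0.0028,-0.09],"spin":0},{"offset":[0.0058,0.0028,-0.108],"spin":0},{"offset":[0.0058,0.0028,-0.119],"spin":0},{"offset":[0.0058,0.0028,-0.1235],"spin":0},{"offset":[0.0058,0.0028,-0.1235],"spin":0}]'
python3 -m crank '[{"offset":[0,0,0],"spin":0},{"offset":[0,0,0],"spin":0},{"offset":[0,0,0],"spin":0},{"offset":[0,0,0],"spin":0},{"offset":[0,0,0],"spin":0},{"offset":[0,0,0],"spin":0},{"offset":[0,0,0],"spin":0},{"offset":[0,0,0],"spin":0}]' 0.35 30
python3 -m crank '[{"offset":[0,0,0],"spin":0},{"offset":[0,0,0],"spin":0},{"offset":[0,0,0],"spin":0},{"offset":[0,0,0.01],"spin":0},{"offset":[0,0,0.03],"spin":0},{"offset":[0,0,0.06],"spin":0},{"offset":[0,0,0.095],"spin":0},{"offset":[0,0,0.13],"spin":0}]'
python3 -c "
from h import *
p=manip.camera('wrist');print(manip.read_state()['eef_pos'],manip.read_state()['wrist_force'])"
```

```text
clock: 13.27
eef_pos: [610.7, 173.0, 30.1]
eef_rot: [3.138, 0.008, 2.86]
wrist_force: [-0.1, -0.2, 0.4]
finger_gap: 93.9
clock: 13.93
eef_pos: [610.8, 173.0, 30.3]
eef_rot: [3.138, 0.008, 2.86]
wrist_force: [-1.0, 0.4, 2.1]
finger_gap: 54.2
clock: 14.6
eef_pos: [610.3, 172.9, 161.9]
eef_rot: [3.139, 0.007, 2.86]
wrist_force: [1.1, -0.1, -1.4]
finger_gap: 53.8
[612.80063528 173.48166472 170.28763141] [1.64774913 0.48022467 4.93177434]
```

```bash
python3 -m crank '[{"offset":[0.004,-0.025,0],"spin":0},{"offset":[0.01,-0.06,0],"spin":0},{"offset":[0.016,-0.098,0],"spin":0},{"offset":[0.022,-0.136,0],"spin":0},{"offset":[0.028,-0.174,0],"spin":0},{"offset":[0.034,-0.212,0],"spin":0},{"offset":[0.04,-0.245,0],"spin":0},{"offset":[0.045,-0.27,0],"spin":0}]'
python3 -m crank '[{"offset":[0.003,-0.02,0],"spin":0},{"offset":[0.005,-0.035,-0.005],"spin":0},{"offset":[0.005,-0.045,-0.01],"spin":0},{"offset":[0.005,-0.045,-0.02],"spin":0},{"offset":[0.005,-0.045,-0.03],"spin":0},{"offset":[0.005,-0.045,-0.035],"spin":0},{"offset":[0.005,-0.045,-0.035],"spin":0},{"offset":[0.005,-0.045,-0.035],"spin":0}]'
python3 - <<'E'
from h import *
T=tool();p=manip.camera('wrist');save(p,'w8');s=manip.read_state()
print(T[:3,3],s['wrist_force'],s['finger_gap'])
th=np.linspace(0,2*np.pi,90)
H=np.array([proj(p,(T@[11*np.cos(t),11*np.sin(t),-23.8,1])[:3],T) for t in th]);print('hole pred',H.min(0),H.max(0))
O=np.array([proj(p,(T@[27*np.cos(t),27*np.sin(t),-23.8,1])[:3],T) for t in th]);print('top rim pred',O.min(0),O.max(0))
for n,X in [('top',[665.5,-144.7,88])]: print(n,proj(p,X,T))
a=p['pixels'][:,:,::-1].copy()
cv2.imwrite('pics/w8c.png',cv2.resize(a[220:360,255:395],(700,700)[:2],interpolation=cv2.INTER_CUBIC)[:600])
E
```

```text
clock: 15.32
eef_pos: [657.6, -99.5, 170.5]
eef_rot: [3.134, 0.016, 2.858]
wrist_force: [0.2, 1.1, -2.4]
finger_gap: 53.9
clock: 15.98
eef_pos: [662.6, -143.4, 135.2]
eef_rot: [3.134, 0.016, 2.859]
wrist_force: [0.1, -0.2, -1.2]
finger_gap: 54.0
[ 662.57777951 -143.42471653  135.18573245] [-0.9051087  -0.27502391 -2.4135393 ] 54.12449918953437
hole pred [298.90562386 287.17515188] [346.06937922 329.006863  ]
top rim pred [264.89039134 253.86264944] [380.02074927 356.40802337]
top (np.float64(320.6873815582886), np.float64(262.3499755225312))
```

View pics/w8c.png

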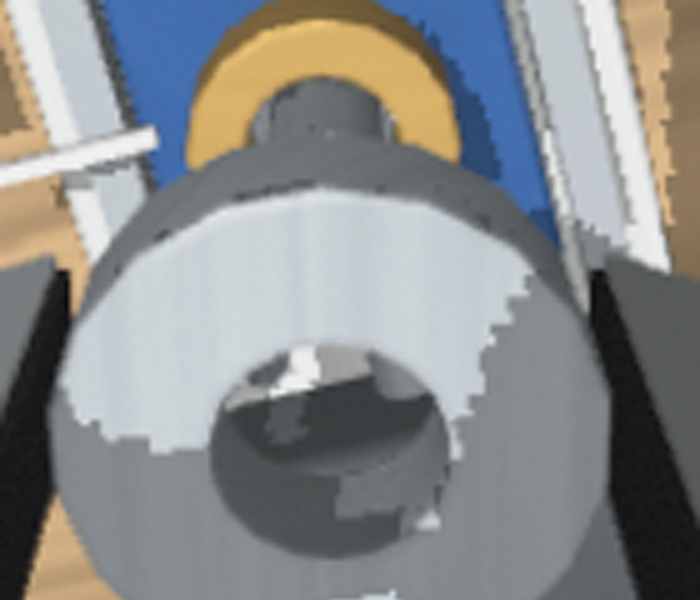

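The steel ring's hole centre is at (331,450) in the crop, the post axis at u≈326, and its grip offset matches the bushing's. I'll aim for the same TCP xy that centred the bushing, (664.8,-144.4).

```bash
python3 -m crank '[{"offset":[0.0022,-0.001,-0.008],"spin":0},{"offset":[0.0022,-0.001,-0.018],"spin":0},{"offset":[0.0022,-0.001,-0.028],"spin":0},{"offset":[0.0022,-0.001,-0.037],"spin":0},{"offset":[0.0022,-0.001,-0.044],"spin":0},{"offset":[0.0022,-0.001,-0.05],"spin":0},{"offset":[0.0022,-0.001,-0.056],"spin":0},{"offset":[0.0022,-0.001,-0.06],"spin":0}]'
```

```text
clock: 16.7
eef_pos: [664.9, -144.7, 74.9]
eef_rot: [3.134, 0.016, 2.859]
wrist_force: [-0.5, -0.9, -1.4]
finger_gap: 53.6
```

```bash
python3 -m crank '[{"offset":[0,0,-0.003],"spin":0},{"offset":[0,0,-0.006],"spin":0},{"offset":[0,0,-0.009],"spin":0},{"offset":[0,0,-0.012],"spin":0},{"offset":[0,0,-0.015],"spin":0},{"offset":[0,0,-0.017],"spin":0},{"offset":[0,0,-0.0175],"spin":0},{"offset":[0,0,-0.0175],"spin":0}]'
```

```text
clock: 17.37
eef_pos: [664.8, -144.6, 57.3]
eef_rot: [3.134, 0.016, 2.859]
wrist_force: [0.9, 0.4, -1.4]
finger_gap: 54.0
```

```bash
python3 -m crank '[{"offset":[0,0,-0.0005],"spin":0},{"offset":[0,0,-0.001],"spin":0},{"offset":[0,0,-0.0015],"spin":0},{"offset":[0,0,-0.002],"spin":0},{"offset":[0,0,-0.002],"spin":0},{"offset":[0,0,-0.002],"spin":0},{"offset":[0,0,-0.002],"spin":0},{"offset":[0,0,-0.002],"spin":0}]'
```

```text
clock: 18.03
eef_pos: [665.1, -144.8, 56.3]
eef_rot: [3.134, 0.017, 2.859]
wrist_force: [-2.4, -0.8, 5.6]
finger_gap: 53.9
```

The ring touched down at the expected height (56.3 mm, +7 N). I'll release and rise.

```bash
python3 -m crank '[{"offset":[0,0,0],"spin":0},{"offset":[0,0,0],"spin":0},{"offset":[0,0,0],"spin":0},{"offset":[0,0,0],"spin":0},{"offset":[0,0,0],"spin":0},{"offset":[0,0,0],"spin":0},{"offset":[0,0,0],"spin":0},{"offset":[0,0,0],"spin":0}]' 0.8 25
python3 -m crank '[{"offset":[0,0,0.01],"spin":0},{"offset":[0,0,0.025],"spin":0},{"offset":[0,0,0.045],"spin":0},{"offset":[0,0,0.07],"spin":0},{"offset":[0,0,0.09],"spin":0},{"offset":[0,0,0.105],"spin":0},{"offset":[0,0,0.11],"spin":0},{"offset":[0,0,0.11],"spin":0}]'
python3 - <<'E'
from h import *
T=tool();p=manip.camera('wrist');save(p,'w9');print(T[:3,3])
hsv=cv2.cvtColor(p['pixels'],cv2.COLOR_RGB2HSV)
th=np.linspace(0,2*np.pi,90)
P=np.array([proj(p,[665.5+27*np.cos(t),-144.7+27*np.sin(t),z],T) for t in th for z in (62,80)]);print('pred wide',P.min(0),P.max(0))
for d in manip.masks_of(p,'wide_center')[:2]:
    v,u=np.nonzero(d['mask']);print(len(u),u.min(),u.max(),v.min(),v.max(),round(d['conf'],2))
def blob(q,zs,box):
    h=cv2.cvtColor(q['pixels'],cv2.COLOR_RGB2HSV);m=(((h[...,0]<8)|(h[...,0]>172))&(h[...,1]>150)).astype(np.uint8)
    n,l,st,c=cv2.connectedComponentsWithStats(m);return [(st[i].tolist(),c[i].round(1).tolist()) for i in range(1,n) if st[i][4]>20]
print('wrist',blob(p,0,0)); print('pred handle',proj(p,[559.5,-142,88],T))
q=manip.camera('top');print('top',blob(q,0,0))
E
```

```text
clock: 18.7
eef_pos: [665.1, -144.8, 56.3]
eef_rot: [3.134, 0.017, 2.859]
wrist_force: [0.5, -0.8, -0.6]
finger_gap: 75.0
clock: 19.37
eef_pos: [665.6, -144.9, 168.1]
eef_rot: [3.134, 0.02, 2.859]
wrist_force: [0.2, -0.8, 0.0]
finger_gap: 75.3
[ 665.56751818 -144.90010145  168.06262117]
pred wide [285.00656846 198.50521034] [356.93289939 271.97586079]
3578 285 355 200 272 0.94
wrist [([254, 78, 54, 36, 1309], [281.0, 95.9])]
pred handle (np.float64(281.6725057826495), np.float64(98.23492799328238))
top [([210, 234, 15, 15, 142], [217.1, 240.9]), ([161, 240, 10, 11, 94], [165.5, 245.0])]
```

The steel ring's mask matches the predicted home outline. Next is the handle. The bed yaw is about -1.2°, so the grip point should be near (555.5,-142.4).

```bash
python3 -m crank '[{"offset":[-0.01,0,0],"spin":-6},{"offset":[-0.025,0,0],"spin":-12.5},{"offset":[-0.04,0,0],"spin":-19},{"offset":[-0.055,0,0],"spin":-25.5},{"offset":[-0.07,0.001,0],"spin":-32},{"offset":[-0.085,0.002,0],"spin":-38.5},{"offset":[-0.1,0.0025,0],"spin":-45},{"offset":[-0.11,0.0025,0],"spin":-51}]'
python3 -m crank '[{"offset":[0,0,-0.005],"spin":-6},{"offset":[0,0,-0.01],"spin":-12},{"offset":[0,0,-0.018],"spin":-18},{"offset":[0,0,-0.018],"spin":-24},{"offset":[0,0,-0.018],"spin":-24},{"offset":[0,0,-0.018],"spin":-24},{"offset":[0,0,-0.018],"spin":-24},{"offset":[0,0,-0.018],"spin":-24}]'
cat > m.py <<'E'
from h import *
import sys
T=tool();p=manip.camera('wrist');save(p,sys.argv[1]);s=manip.read_state();print(T[:3,3].round(1),np.round(s['eef_rot'],3),np.round(s['wrist_force'],1),s['finger_gap'])
h=cv2.cvtColor(p['pixels'],cv2.COLOR_RGB2HSV)
for nm,m in [('red',((h[...,0]<8)|(h[...,0]>172))&(h[...,1]>150)),('green',(h[...,0]>45)&(h[...,0]<75)&(h[...,1]>120)&(h[...,2]>120))]:
    n,l,st,c=cv2.connectedComponentsWithStats(m.astype(np.uint8))
    for i in range(1,n):
        if st[i][4]>20:
            z=88 if nm=='red' else 28
            x,y,w,hh,_=st[i];print(nm,st[i].tolist(),'ctr',plane(p,*c[i],z,T).round(1),'L',plane(p,x,y+hh/2,z,T).round(1),'R',plane(p,x+w,y+hh/2,z,T).round(1))
E
python3 m.py w10
```

```text
clock: 20.18
eef_pos: [553.2, -141.9, 163.8]
eef_rot: [3.135, 0.014, 1.963]
wrist_force: [-0.3, 0.0, 0.7]
finger_gap: 75.1
clock: 20.85
eef_pos: [553.1, -141.9, 145.8]
eef_rot: [3.135, 0.014, 1.547]
wrist_force: [-0.5, 0.1, -0.5]
finger_gap: 75.3
[ 553.1 -141.9  145.8] [3.135 0.014 1.546] [ 0.6  0.3 -0.2] 75.03885414167647
red [314, 210, 23, 65, 1400] ctr [ 555.8 -136.    88. ] L [ 548.7 -135.8   88. ] R [ 564.  -136.2   88. ]
green [375, 295, 14, 23, 267] ctr [ 606.4 -215.8   28. ] L [ 600.5 -216.3   28. ] R [ 613.4 -217.    28. ]
```

```bash
python3 -m crank '[{"offset":[0.0028,-0.0005,-0.015],"spin":0},{"offset":[0.0028,-0.0005,-0.035],"spin":0},{"offset":[0.0028,-0.0005,-0.055],"spin":0},{"offset":[0.0028,-0.0005,-0.072],"spin":0},{"offset":[0.0028,-0.0005,-0.085],"spin":0},{"offset":[0.0028,-0.0005,-0.093],"spin":0},{"offset":[0.0028,-0.0005,-0.095],"spin":0},{"offset":[0.0028,-0.0005,-0.095],"spin":0}]'
python3 -m crank '[{"offset":[0,0,0],"spin":0},{"offset":[0,0,0],"spin":0},{"offset":[0,0,0],"spin":0},{"offset":[0,0,0],"spin":0},{"offset":[0,0,0],"spin":0},{"offset":[0,0,0],"spin":0},{"offset":[0,0,0],"spin":0},{"offset":[0,0,0],"spin":0}]' 0 40
python3 -m crank '[{"offset":[0,0,0],"spin":0},{"offset":[0,0,0],"spin":0},{"offset":[0,0,0],"spin":0},{"offset":[0,0,0],"spin":0},{"offset":[0,0,0],"spin":0},{"offset":[0,0,0],"spin":0},{"offset":[0,0,0],"spin":0},{"offset":[0,0,0],"spin":0}]'
python3 m.py w11
```

```text
clock: 21.57
eef_pos: [556.0, -142.4, 50.8]
eef_rot: [3.136, 0.014, 1.547]
wrist_force: [0.5, -0.1, -0.2]
finger_gap: 75.4
clock: 22.23
eef_pos: [556.0, -142.4, 50.8]
eef_rot: [3.136, 0.014, 1.547]
wrist_force: [-0.4, 1.0, -0.2]
finger_gap: 25.6
clock: 22.9
eef_pos: [556.0, -142.4, 50.8]
eef_rot: [3.136, 0.014, 1.547]
wrist_force: [2.9, -0.1, -1.7]
finger_gap: 15.6
[ 556.  -142.4   50.8] [3.136 0.014 1.547] [ 4.3 -1.1 -1. ] 16.113777647835906
red [302, 245, 38, 109, 3678] ctr [ 555.5 -132.2   88. ] L [ 547.6 -131.6   88. ] R [ 563.6 -132.    88. ]
```

```bash
python3 -m crank '[{"offset":[-0.002,0,0],"spin":0},{"offset":[-0.005,0.0001,0],"spin":0},{"offset":[-0.009,0.0002,0],"spin":0},{"offset":[-0.013,0.0003,0],"spin":0},{"offset":[-0.017,0.0004,0],"spin":0},{"offset":[-0.021,0.0004,0],"spin":0},{"offset":[-0.025,0.0005,0],"spin":0},{"offset":[-0.029,0.0006,0],"spin":0}]' 0 50
python3 -m crank '[{"offset":[-0.004,0.0001,0],"spin":0},{"offset":[-0.008,0.0002,0],"spin":0},{"offset":[-0.012,0.0003,0],"spin":0},{"offset":[-0.016,0.0004,0],"spin":0},{"offset":[-0.02,0.0004,0],"spin":0},{"offset":[-0.022,0.0005,0],"spin":0},{"offset":[-0.024,0.0005,0],"spin":0},{"offset":[-0.024,0.0005,0],"spin":0}]'
python3 m.py w12
```

```text
clock: 23.62
eef_pos: [526.9, -141.8, 50.8]
eef_rot: [3.135, 0.014, 1.547]
wrist_force: [6.6, 0.2, -3.7]
finger_gap: 15.9
clock: 24.28
eef_pos: [502.9, -141.2, 50.8]
eef_rot: [3.134, 0.014, 1.547]
wrist_force: [7.9, -0.3, -3.6]
finger_gap: 15.7
[ 502.9 -141.2   50.8] [3.134 0.014 1.547] [ 7.9 -0.2 -4.8] 15.931588156401201
red [302, 245, 38, 108, 3656] ctr [ 502.3 -130.8   88. ] L [ 494.5 -130.1   88. ] R [ 510.5 -130.6   88. ]
green [467, 351, 15, 10, 126] ctr [ 607.5 -209.9   28. ] L [ 602.3 -209.6   28. ] R [ 614.4 -211.2   28. ]
green [121, 386, 12, 20, 181] ctr [ 348.5 -246.    28. ] L [ 342.4 -248.    28. ] R [ 354.3 -246.1   28. ]
```

```bash
python3 -m crank '[{"offset":[-0.001,0,0],"spin":0},{"offset":[-0.002,0,0],"spin":0},{"offset":[-0.003,0.0001,0],"spin":0},{"offset":[-0.004,0.0001,0],"spin":0},{"offset":[-0.0049,0.0001,0],"spin":0},{"offset":[-0.0049,0.0001,0],"spin":0},{"offset":[-0.0049,0.0001,0],"spin":0},{"offset":[-0.0049,0.0001,0],"spin":0}]'
python3 m.py w13
python3 - <<'E'
from h import *
q=manip.camera('top');save(q,'t13');s=manip.camera('scene');save(s,'s13')
T=tool();w=cv2.imread('pics/w13.png')
print('wrist pred ptr',proj(manip.camera('wrist'),[607.3,-205.7,31],T))
def c(a,x,y,W,H,k): return cv2.resize(a[y:y+H,x:x+W],(W*k,H*k),interpolation=cv2.INTER_CUBIC)
A=c(w,390,290,130,100,6)[:300*2,:780]
t=cv2.imread('pics/t13.png');s=cv2.imread('pics/s13.png')
out=np.zeros((600,800,3),np.uint8)
out[:300,:390]=c(w,390,290,130,100,3)
out[300:600,:400]=c(t,350,190,80,60,5)
out[:300,400:800]=c(s,250,300,80,60,5)
out[300:600,400:800]=cv2.resize(w,(400,300),interpolation=cv2.INTER_AREA)
cv2.imwrite('pics/fin.png',out)
E
```

```text
clock: 25.0
eef_pos: [498.4, -141.1, 50.8]
eef_rot: [3.134, 0.014, 1.547]
wrist_force: [8.8, -0.5, -3.9]
finger_gap: 15.6
[ 498.4 -141.1   50.8] [3.134 0.014 1.547] [ 8.7 -0.7 -4.6] 15.753207594872181
red [302, 245, 38, 108, 3651] ctr [ 497.8 -130.8   88. ] L [ 490. -130.   88.] R [ 506.  -130.5   88. ]
green [472, 350, 16, 11, 118] ctr [ 607.6 -210.3   28. ] L [ 601.8 -209.7   28. ] R [ 614.8 -211.4   28. ]
green [126, 387, 12, 20, 186] ctr [ 348.8 -245.9   28. ] L [ 342.7 -248.1   28. ] R [ 354.4 -246.3   28. ]
wrist pred ptr (np.float64(481.63494946359685), np.float64(352.4022279707244))
```

View pics/fin.png

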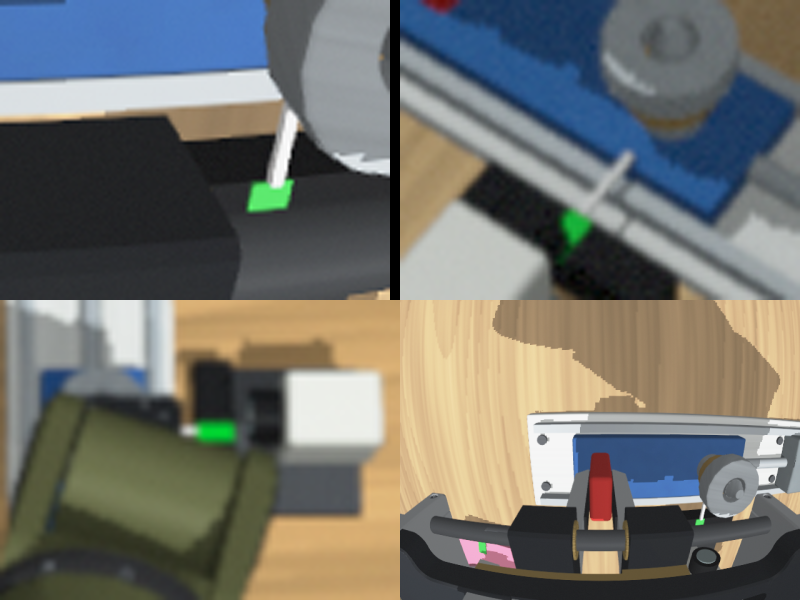

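All three views agree. In the wrist crop the pointer end, at (275,183), is at the middle of the band edge (257–293). In the top crop it is at row 430, with the band centre at 432. In the scene crop its line runs into the band. Both rings are stacked on the post and the grip is holding, so I'm handing in.

```bash
python3 -c "
from h import *
s=manip.read_state();print(s['clock'],s['eef_pos'],s['wrist_force'],s['finger_gap'],np.abs(s['qd']).max())
print(manip.sign_off())"
```

```text
25.2 [ 498.38731766 -141.06630448   50.79413313] [ 7.98907409 -0.27376739 -4.13420055] 15.664881310250248 0.0012489377457727316
the job is handed in; nothing more can be done
None
```

I threaded the brass bushing and then the steel ring onto the post, each lowered in the gripper to contact. I then pulled the slide out about 57.6 mm by its red handle and handed in still gripping it, at 25.2 s. The hand-in gives no verdict, so I don't know the official result.

Last checks:
- **Pointer:** it is in the middle of the green band in the wrist and top views. The scene view is coarser but agrees.
- **Rings:** both show stacked on the post. They touched down at the expected heights, and the steel ring's outline matched its home position to within about 2 pixels.
- **Grip:** the fingers hold the handle at a 15.7 mm gap, with about 8 N of spring pull at the wrist, and the arm is still.
- **Red ring, jar and bottle:** I never worked near them, but did not measure them again at the end.
- **Disagreements:** none of the checks failed. The tool picked up a small tilt of about 0.02 rad along the way, well under the 0.12 rad limit.

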